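# Put the service kit back on its shadow boards

## Robot

A 6-joint arm with a two-finger parallel gripper is mounted at the origin on a cart in front of the work surface, level with it; the furniture and walls round the work are solid. World frame = base frame: x ahead of the robot, y to its left, z up, the work surface at z = 0. Lengths are in m, angles in rad, forces in N, time in s.
With the tool pointing down it reaches from about 0.275 to 0.875 m from the base axis. Payload 12.5 kg.
Tool frame: the origin (TCP) lies at the very end of the fingers, on their centre line; the grasp point (between the pads) lies 19 mm behind it; z points along the fingers, x is the direction in which the jaws open and shut, and the axes are right-handed (so a half turn about z gives the same grasp; the last joint's range is limited). The gripper opens to 85 mm and grips with 20 to 120 N. Pads are 22 mm wide; open, the fingers measure 114 mm over their backs; the gripper's body (76 mm by 85 mm) begins 54 mm behind the grasp point. The pads swing forward as they close: fully open they stand 13 mm farther back than shut.
Start: joints at [-1.392, 0.351, 1.652, -0, 1.139, -0.085], TCP at [0.143, -0.531, 0.231] pointing down, gripper open.
Joint ranges: [-2.75, 2.75], [-0.79, 2.1], [0.01, 2.65], [-1.57, 4.71], [0.07, 3.14], [-2.87, 2.87]. Speed limits (rad/s): [2.22, 2.22, 2.79, 3.14, 3.14, 3.14].

## Interface

Orientations are given as a unit quaternion [w, x, y, z].
In Python, from bench import sensors, optics, order gives the robot as it stands. The module is installed in compiled form; this text tells all that it offers.
- The arm moves only by the tool send_rows, never from a script. Its argument "series" is a list of rows, each a list of 3 entries, a list of its own where there are three numbers: the opening, from 0 (shut) to 1 (fully open), then the shift along the world's x, y, z in mm, then the turn, a rotation vector about the world's x, y, z in degrees. A call has 1 to 10 rows; each row shifts and turns the pose as measured when the row begins; what a row does not reach is not made up. A row lasts 1/8 s, in which the tool goes at most 62.5 mm and 10.7 degrees, less where a joint would pass 70% of its speed; a pose out of reach is approached as far as the arm can. A call is refused whole if a number of a shift passes 62.5 or a number of a turn 10.7, either way. A call with a gripper value outside its range is refused whole. The fingers move at their own pace and stop on an object; the grip force is fixed at half the most. Time passes only in rows, so rows that do not move let the fingers close. It gives the time, the measured TCP pose, the force and the opening at its end, in the units of the state.
- sensors.get_state(): the state, without advancing time (a new reading comes with each control period).
- optics.grab_frame(name): name is "scene" or "top"; returns the picture (480x640x3 uint8, red, green, blue); there is no depth.
- optics.calibration(name): a dict with "fov_y" (degrees; the focal length in pixels is half the picture's height over the tangent of half this angle, whatever the lens; pixels are square), "cx", "cy" (the principal point, pixels), "rvec" (rotation vector, rad) and "tvec" (3), from world to camera coordinates, as OpenCV has them. Camera axes: x right, y down, z forward; pixel columns grow to the right and rows downward; lengths in m; the calibration is good to about 2 mm. A picture is of the moment at which its call begins. calibration takes no time and is no camera call.
- order.close_job(): hands the job in, once; it reports no verdict.
The state is a dict: "time": time; "q": joint angles; "qvel": joint speeds; "tau": joint torques, N m; "tcp_pos": TCP position; "orientation": TCP orientation; "wrist_force": force on the tool from outside, world axes, zero at the start; "torque": the same for the moment, N m; "gripper_width": finger opening in m.
Only numpy, scipy, OpenCV 4.12 (cv2) and the standard library are available. Lean on these libraries where they do the work, as an engineer would, in place of code of your own. Each camera call takes 0.05 s, during which the arm holds its last target. There are 200 camera calls.

## Task

Put the four things of the service kit back in their own places: each of the two combination wrenches flat on the shadow board with the silhouette of its size, broad jaw head over the broad end of the silhouette and ring over ring; the cold chisel flat on the plain straight bar silhouette (either way round); and the roll of abrasive cloth lying along the two rods of the cradle (either way round). Centre each on its silhouette or cradle, lined up with it, and leave everything released and at rest; the order is yours, and the loose bolt is not part of the kit.

Things in the scene. Friction and masses are not known exactly. Their poses are not given: they have to be found in the camera images.
- big_wrench: Large bright steel combination wrench lying flat, 201 mm long and 7 mm thick; the shaft is 10 mm wide and spans 1 to 6 mm above its underside (pinch it at mid-length). Broad jaw head (34 mm wide; from above a full round disc, its gap filled with grey) at its -x end, ring (26 mm wide) at its +x end. Origin: centre of its length, on the underside; z up. 0.14 kg.
- big_wrench_jaw (a point): Middle of the large wrench's broad jaw head, 85 mm from the wrench's origin along its -x.
- small_wrench: Small bright steel combination wrench lying flat, 159 mm long and 6 mm thick; the shaft is 8 mm wide and spans 1 to 5 mm above its underside (pinch it at mid-length). Broad jaw head (28 mm wide; from above a full round disc, its gap filled with grey) at its -x end, ring (20 mm wide) at its +x end. Origin: centre of its length, on the underside; z up. 0.09 kg.
- small_wrench_jaw (a point): Middle of the small wrench's broad jaw head, 66 mm from the wrench's origin along its -x.
- chisel: Dark steel cold chisel lying flat, 166 mm long, shank about 16 mm across and 15 mm high. Its length runs along its y; origin: centre of its length, on the underside; pinch the shank there. 0.22 kg.
- roll_center (a point): Dark roll of abrasive cloth, a rigid cylinder 49 mm in diameter and 106 mm long, lying on its side. The point is its centre, on its axis (25 mm above the bench at the start); its length runs along y. It can roll. 0.16 kg.
- big_wrench_board: The longest 8 mm thick dark rubber shadow board, fixed to the bench while you work, with a light-grey silhouette flush in its top (nothing sticks up): 236 x 54 mm, silhouette of the large wrench (207 mm long), broad jaw head (a full disc) at its -x end (centre of that head 85 mm from the board's middle), ring at its +x end, centred on the board. Origin: centre of its underside on the bench (z = 0); its top is 8 mm above. x runs along its length, z up.
- small_wrench_board: 8 mm thick dark rubber shadow board, fixed to the bench while you work, with a light-grey silhouette flush in its top (nothing sticks up): 192 x 48 mm, silhouette of the small wrench (165 mm long), broad jaw head (a full disc) at its -x end (centre of that head 66 mm from the board's middle), ring at its +x end, centred on the board. Origin: centre of its underside on the bench (z = 0); its top is 8 mm above. x runs along its length, z up.
- chisel_board: 8 mm thick dark rubber shadow board, fixed to the bench while you work, with a light-grey silhouette flush in its top (nothing sticks up): 196 x 44 mm, silhouette a plain round-ended bar 174 x 24 mm along x, centred on the board. Origin: centre of its underside on the bench (z = 0); its top is 8 mm above. x runs along its length, z up.
- roll_cradle: Low cradle, fixed: rubber base 130 x 60 x 6 mm with two parallel steel rods, 120 mm long over all and 10 mm thick, 28 mm apart between centres, tops 15 mm above the bench. The rods run along its x. The roll lies on both rods, between them, its axis then 36 mm above the bench. Origin: centre of its underside; z up.

How it is judged:
By the outcome, as a careful person would: the job done as asked, in the order asked, and still so for the second after the job is handed in, with the robot touching nothing.
It also fails if it takes over 109 s, if anything falls off the work surface, if the arm or the gripper's body presses on something with over 40 N, if the wrist force passes 120 N, or if a joint passes its speed limit or range.

## Working session

There is one attempt and no reset: what is moved stays moved. The work goes in short steps, Python scripts to look and compute and a tool call to move; the robot and the scene stay as the last step left them, time stands still between calls to the robot, and variables do not carry over. Pictures are saved under pics/ and viewed, about 12 in all and at most 16, crops included, and the job is handed in when it is done.

Besides the shell and the picture viewer there is one more tool, called after ">>>" as name(argument=value, ...) on one line, values as JSON. send_rows: Moves the arm, as the interface text tells. Its arguments: {"type":"object","properties":{"series":{"type":"array"}},"required":["series"]}

```bash
mkdir -p pics; python3 - <<'E'
from bench import sensors, optics
import cv2
for n in("scene","top"):
    im=optics.grab_frame(n); cv2.imwrite(f"pics/{n}0.png",im[:,:,::-1]); print(n,optics.calibration(n))
print(sensors.get_state())
E
```

```text
scene {'fov_y': 46.84730867351992, 'cx': 326.40082101322184, 'cy': 238.44543443703625, 'rvec': array([ 0.77360837, -2.25280313,  1.41041392]), 'tvec': array([0.41179727, 0.19100228, 1.05101017])}
top {'fov_y': 51.34081855623374, 'cx': 326.25288512639315, 'cy': 245.0907598764793, 'rvec': array([ 2.17806054, -2.14186754,  0.16712135]), 'tvec': array([-0.04601792,  0.5392003 ,  1.16092547])}
{'time': 0.1, 'q': array([-1.39162181e+00,  3.51173336e-01,  1.65232385e+00,  2.23338389e-05,
        1.13908261e+00, -8.45964678e-02]), 'qvel': array([ 1.03754771e-03,  3.24153406e-04, -2.34073879e-03, -2.40555683e-04,
        1.08699394e-05, -1.35732740e-03]), 'tau': array([ 1.50252294e-03, -5.06831574e+01, -2.91876698e+01, -7.84300437e-05,
        2.66905554e-03,  1.71267561e-05]), 'tcp_pos': array([ 0.14338014, -0.53069695,  0.23083097]), 'orientation': array([-3.39619790e-04,  7.93950129e-01, -6.07982688e-01, -3.58291726e-04]), 'wrist_force': array([-0.32420001,  0.77805399, -0.34755421]), 'torque': array([ 0.00405684, -0.02602604,  0.00573766]), 'gripper_width': 0.08536158434062102}
```

View pics/scene0.png

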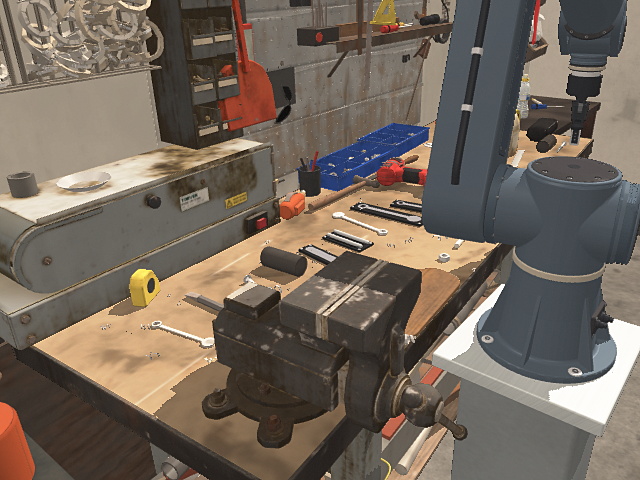

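View pics/top0.png

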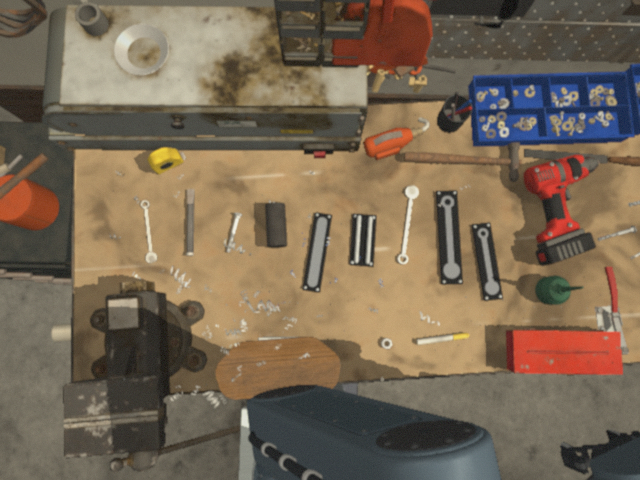

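The top view shows, left to right: small wrench (149,232), chisel (190,222), bolt (233,231), roll (276,224), chisel board (317,252), cradle (363,240), big wrench (407,225), big board (449,237) and small board (486,262). The scene view agrees. I'll zoom in to see which end is which.

```bash
cat > h.py <<'E'
import numpy as np, cv2
from bench import sensors, optics
def cal(n):
    c=optics.calibration(n); f=240/np.tan(np.radians(c['fov_y']/2))
    return np.array([[f,0,c['cx']],[0,f,c['cy']],[0,0,1]]),cv2.Rodrigues(c['rvec'])[0],np.array(c['tvec'])
def ray(n,uv,z):
    K,R,t=cal(n); uv=np.atleast_2d(uv).astype(float)
    d=(np.linalg.inv(K)@np.c_[uv,np.ones(len(uv))].T).T@R; o=-R.T@t
    return o+d*((z-o[2])/d[:,2])[:,None]
def proj(n,P):
    K,R,t=cal(n); return cv2.projectPoints(np.atleast_2d(P).astype(float),R,t,K,None)[0][:,0]
E
python3 - <<'E'
import cv2
from h import *
im=cv2.imread("pics/top0.png")
a=cv2.resize(im[175:310,120:320],None,fx=4,fy=4,interpolation=2); cv2.imwrite("pics/c1.png",a)
a=cv2.resize(im[175:310,320:520],None,fx=4,fy=4,interpolation=2); cv2.imwrite("pics/c2.png",a)
K,R,t=cal("top"); print("cam",-R.T@t)
E
```

```text
cam [ 0.37795866 -0.01558561  1.22372664]
```

View pics/c1.png

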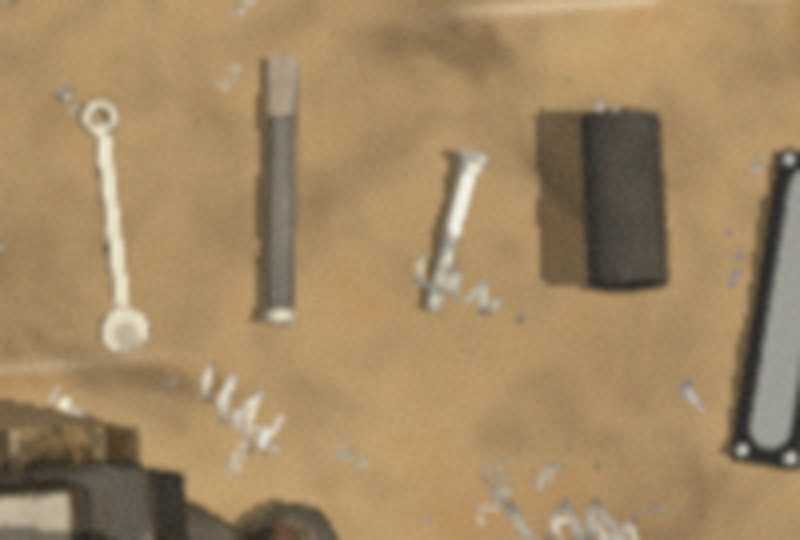

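View pics/c2.png

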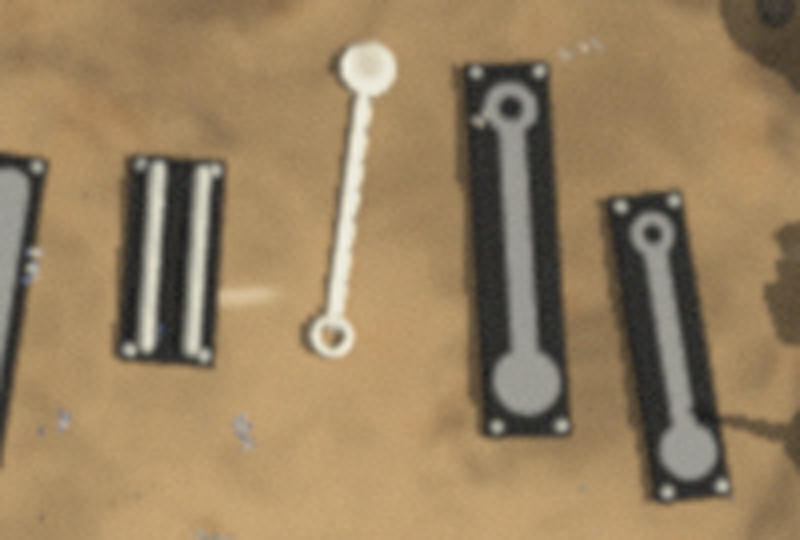

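Small wrench: jaw at the near end, the same way as its board. Big wrench: jaw at the far end, so it needs a half turn. Both board jaws are near (bottom). Next I'll measure with masks.

```bash
cat >> h.py <<'E'
Z=dict(small=.005,chisel=.010,roll=.025,cboard=.008,cradle=.013,big=.006,bboard=.008,sboard=.008)
S=4
def blobs(im,box,kind):
    x0,y0,x1,y1=box
    c=cv2.resize(im[y0:y1,x0:x1],None,fx=S,fy=S,interpolation=cv2.INTER_CUBIC)
    c=cv2.GaussianBlur(c,(5,5),0); h=cv2.cvtColor(c,cv2.COLOR_BGR2HSV); s,v=h[...,1].astype(int),h[...,2].astype(int)
    m={'light':(s<75)&(v>125),'grey':(s<75),'dark':(v<95)&(s<115),'bright':(v>165)&(s<70)}[kind]
    cs,_=cv2.findContours(m.astype(np.uint8),cv2.RETR_EXTERNAL,cv2.CHAIN_APPROX_NONE)
    cs=sorted(cs,key=cv2.contourArea)[::-1]
    return [(k[:,0,:]+.5)/S-.5+[x0,y0] for k in cs if cv2.contourArea(k)>300]
def rect(n,c,z):
    """metric min-area rect: centre, long, short, angle of long axis (deg, 0..180)"""
    P=ray(n,c,z)[:,:2]; (cx,cy),(w,h),a=cv2.minAreaRect((P*1000).astype(np.float32))
    if w<h: w,h,a=h,w,a+90
    return np.round([cx,cy,w,h,a%180],1)
E
python3 - <<'E'
from h import *
im=cv2.imread("pics/top0.png")
J=[('small',(132,192,168,270),'light'),('chisel',(178,185,202,262),'grey'),('roll',(250,195,296,255),'dark'),('cboard',(300,210,335,295),'light'),
('cradle',(346,210,380,270),'light'),('big',(390,180,425,270),'light'),('bboard',(434,188,464,286),'light'),('sboard',(468,220,506,302),'light'),
('cboard',(298,205,337,298),'dark'),('bboard',(430,185,468,290),'dark'),('sboard',(465,215,508,306),'dark')]
for n,b,k in J:
    print(n,k)
    for c in blobs(im,b,k)[:2]: 
        P=ray('top',c,Z[n]); r=rect('top',c,Z[n]); print('  ',r,'centroid',np.round(P.mean(0)[:2]*1000,1),len(c))
        # ends
        if n in('small','big','sboard','bboard'):
            d=np.array([np.cos(np.radians(r[4])),np.sin(np.radians(r[4]))]); q=P[:,:2]*1000-r[:2]
            s=q@d; L=r[2]/2
            for sg in(1,-1):
                e=q[(s*sg>L-24)]; (ux,uy),rad=cv2.minEnclosingCircle((e[(e@d)*sg>L-14]).astype(np.float32)); 
                print('     end',sg,np.round([ux+r[0],uy+r[1],rad],1))
E
```

```text
small light
   [571.8 400.3 159.1  30.2   9. ] centroid [569.9 401. ] 557
     end 1 [639.  413.9  12.3]
     end -1 [505.4 389.8  15.1]
chisel grey
   [595.4 298.8 166.7  19.2   2.4] centroid [594.5 298.5] 575
roll dark
   [588.4 100.1 109.5  73.3   4.1] centroid [592.7  98.1] 627
cboard light
   [528.  -15.  172.1  23.4 172. ] centroid [527.6 -14.9] 582
   [553.7 -41.9  25.4   8.2 171. ] centroid [554.6 -42.2] 90
cradle light
   [ 558.1 -145.1  123.2   16.4  176.8] centroid [ 558.  -142.9] 427
   [ 560.7 -114.4  119.    10.6  176.9] centroid [ 560.4 -114.3] 392
big light
   [ 600.6 -239.4  202.9   37.1  173.1] centroid [ 601.3 -237.3] 692
     end 1 [ 513.1 -225.    14.6]
     end -1 [ 688.4 -249.8   18.1]
bboard light
   [ 571.  -339.6  205.5   39.     3.8] centroid [ 572.2 -341. ] 733
     end 1 [ 660.9 -337.9   15.1]
     end -1 [ 481.9 -345.6   18.3]
sboard light
   [ 512.2 -436.8  163.5   32.5    6. ] centroid [ 510.8 -434.8] 568
     end 1 [ 582.  -425.1   12. ]
     end -1 [ 444.1 -443.8   15.8]
cboard dark
   [527.5 -13.6 193.1  45.3 172.3] centroid [524.9 -12.3] 785
bboard dark
   [ 570.7 -338.   233.7   57.9    2.3] centroid [ 568.3 -337.9] 956
     end 1 [ 676.8 -333.7   28.5]
     end -1 [ 463.5 -343.8   27.7]
sboard dark
   [ 511.7 -430.   190.1   55.8    9.3] centroid [ 511.4 -429.8] 796
     end 1 [ 596.1 -419.2   25.1]
     end -1 [ 427.3 -442.7   25.1]
```

```bash
cat >> h.py <<'E'
from scipy.optimize import least_squares
def wrench(n,c,z,rj,rr,dj,box=None):
    """jaw & ring circle fits -> origin(mm), yaw(deg), jaw-ring distance"""
    P=ray(n,c,z)[:,:2]*1000; r=rect(n,c,z); d=np.array([np.cos(np.radians(r[4])),np.sin(np.radians(r[4]))])
    out=[]
    for sg in(1,-1):
        s=(P-r[:2])@d*sg; L=s.max()
        best=P[s>L-1.4*min(rj,rr)]
        f=least_squares(lambda p:np.hypot(*(best-p[:2]).T)-p[2],[*(best.mean(0)),rr],loss='soft_l1'); out.append(f.x)
    if out[0][2]<out[1][2]: out=out[::-1]
    j,g=out; v=(g-j)[:2]; u=v/np.hypot(*v); return np.round(j[:2]+u*dj,1),round(float(np.degrees(np.arctan2(u[1],u[0]))),1),np.round(j,1),np.round(g,1),round(float(np.hypot(*v)),1)
E
python3 - <<'E'
from h import *
im=cv2.imread("pics/top0.png")
for n,b,k,a in [('small',(132,192,168,270),'light',(14,10,66)),('big',(390,180,425,270),'light',(17,13,85)),('bboard',(434,188,464,286),'light',(18,14,85)),('sboard',(468,220,506,302),'light',(15,11,66))]:
    print(n,*wrench('top',blobs(im,b,k)[0],Z[n],*a))
v=cv2.cvtColor(im,cv2.COLOR_BGR2HSV)
for r in (208,225,240): print(v[r,248:292,2])
for t in (70,80):
    c=cv2.resize(v[195:255,250:296,2],None,fx=4,fy=4,interpolation=2); m=(c<t).astype(np.uint8)
    m=cv2.morphologyEx(m,cv2.MORPH_OPEN,np.ones((9,9)))
    k=max(cv2.findContours(m,0,1)[0],key=cv2.contourArea)[:,0]/4+[249.6,194.6]; print(t,rect('top',k,.025))
E
```

```text
small [573.7 402.2] 10.2 [508.7 390.5  15.7] [638.1 413.8  11.9] 131.4
big [ 598.1 -237. ] 171.9 [ 682.3 -249.    18.8] [ 514.7 -225.2   14.5] 169.2
bboard [ 573.2 -341.4] 2.5 [ 488.3 -345.1   19.2] [ 658.1 -337.8   15.6] 170.1
sboard [ 512.4 -434.7] 7.9 [ 447.1 -443.7   15.9] [ 581.3 -425.2   11.8] 135.5
[162 161 159 163 164 147 112 105 104 104 103 101 103 102 101 102  92  70
  56  60  63  67  74  71  74  78  80  82  81  83  80  81  82  84  78  79
  96 130 157 160 162 163 168 166]
[182 182 182 186 178 166 129 109 109 105 106  99  94  97  90  93  93  82
  66  53  58  67  69  72  76  78  80  83  84  85  86  85  90  80  85  80
  76  92 135 169 175 174 173 173]
[172 170 175 177 178 173 159 124 112 109 113 113 109 108 107 110 113 107
  90  62  55  59  68  68  71  73  79  85  81  82  84  83  86  84  85  84
  87  80 112 153 177 181 177 177]
70 [588.2 102.1 106.4  17.6   5.9]
80 [589.2  92.2 109.5  41.3   7.4]
```

>>> send_rows(series=[[0.5, [46, 29, -8], [0, 0, -2.3]], [0.5, [46, 29, -8], [0, 0, -2.3]], [0.5, [46, 29, -8], [0, 0, -2.3]], [0.5, [46, 29, -8], [0, 0, -2.3]], [0.5, [46, 29, -8], [0, 0, -2.3]], [0.5, [46, 29, -8], [0, 0, -2.3]], [0.5, [46, 29, -8], [0, 0, -2.3]], [0.5, [46, 29, -8], [0, 0, -2.3]], [0.5, [46, 29, -8], [0, 0, -2.3]], [0.5, [46, 29, -8], [0, 0, -2.3]]])

```text
time: 1.35
tcp_pos: [0.6133, -0.231, 0.1464]
orientation: [-0.0, -0.65, 0.76, 0.001]
wrist_force: [0.6, -1.3, 0.6]
gripper_width: 0.0427
```

```bash
cat >> h.py <<'E'
def go(x,y,z,phi):
    """remaining shift (mm) and turn about z (deg, shortest) to a tool-down pose with jaw axis angle phi; tilt"""
    from scipy.spatial.transform import Rotation as Ro
    s=sensors.get_state(); q=np.array(s['orientation']); R=Ro.from_quat(q[[1,2,3,0]]).as_matrix()
    p=np.degrees(np.arctan2(R[1,0],R[0,0])); 
    tilt=np.degrees(np.cross(R[:,2],[0,0,-1]))
    print('t',round(s['time'],2),'phi',round(p,2),'shift',np.round(np.array([x,y,z])-s['tcp_pos']*1000,1),'dphi',round((phi-p+180)%360-180,2),'tiltfix',np.round(tilt,2),'w',round(s['gripper_width']*1000,1),'F',np.round(s['wrist_force'],1),'q',np.round(s['q'],2))
E
python3 - <<'E'
from h import *
go(601,-237.4,2,-98.1)
m=ray('top',[[274.5,208],[275.5,225],[276.2,240]],.025)*1000; print(np.round(m,1)); d=m[0]-m[2]; print(np.degrees(np.arctan2(d[1],d[0])))
E
```

```text
t 1.35 phi -98.99 shift [ -12.3   -6.4 -144.4] dphi 0.89 tiltfix [-0.12 -0.12 -0.  ] w 42.7 F [ 0.6 -1.3  0.6] q [-0.43  0.63  1.43  0.    1.09  1.3 ]
[[630.7  90.6  25. ]
 [588.6  87.   25. ]
 [551.8  84.2  25. ]]
4.6567905110909695
```

>>> send_rows(series=[[0.5, [-6, -3, -45], [0, 0, 0.9]], [0.5, [-6, -3, -45], [0, 0, 0]], [0.5, [0, 0, -40], [0, 0, 0]], [0.5, [0, 0, 0], [0, 0, 0]]])

```text
time: 1.85
tcp_pos: [0.603, -0.2331, 0.011]
orientation: [-0.0, -0.657, 0.753, 0.002]
wrist_force: [-0.6, 0.1, 0.8]
gripper_width: 0.0427
```

```bash
python3 - <<'E'
from h import *
go(601,-237.4,2,-98.1)
E
```

```text
t 1.85 phi -97.79 shift [-2.  -4.3 -9. ] dphi -0.31 tiltfix [-0.17 -0.18 -0.  ] w 42.7 F [-0.6  0.1  0.8] q [-0.44  0.8   1.51  0.    0.84  1.26]
```

>>> send_rows(series=[[0.5, [-2, -4, -5], [0, 0, -0.3]], [0.5, [0, 0, -4], [0, 0, 0]], [0.2, [0, 0, 0], [0, 0, 0]], [0, [0, 0, 0], [0, 0, 0]], [0, [0, 0, 0], [0, 0, 0]], [0, [0, 0, 0], [0, 0, 0]], [0, [0, 0, 0], [0, 0, 0]]])

```text
time: 2.72
tcp_pos: [0.6036, -0.2389, 0.0073]
orientation: [0.001, -0.655, 0.755, -0.001]
wrist_force: [0.7, 0.4, -0.2]
gripper_width: 0.0002
```

```bash
python3 - <<'E'
from h import *
go(601,-237.4,2,-98.1)
E
```

```text
t 2.73 phi -98.12 shift [-2.6  1.5 -5.3] dphi 0.02 tiltfix [0.02 0.21 0.  ] w 0.2 F [ 0.7  0.4 -0.2] q [-0.45  0.8   1.51  0.    0.83  1.26]
```

>>> send_rows(series=[[0.4, [0, 0, 0], [0, 0, 0]], [0.4, [0, 0, 0], [0, 0, 0]], [0.4, [-1, 1, -4], [0, 0, 0]], [0.4, [0, 0, 0], [0, 0, 0]]])

```text
time: 3.22
tcp_pos: [0.6024, -0.2376, 0.0028]
orientation: [0.001, -0.655, 0.755, -0.001]
wrist_force: [0.1, -0.3, -0.5]
gripper_width: 0.034
```

```bash
python3 - <<'E'
from h import *
go(601,-237.4,2,-98.1)
go(601,-237.4,2,-98.1)
E
```

```text
t 3.23 phi -98.12 shift [-1.4  0.2 -0.8] dphi 0.02 tiltfix [0.   0.19 0.  ] w 34.0 F [ 0.1 -0.3 -0.5] q [-0.45  0.81  1.51  0.    0.82  1.26]
t 3.23 phi -98.12 shift [-1.4  0.2 -0.8] dphi 0.02 tiltfix [0.   0.19 0.  ] w 34.0 F [ 0.1 -0.3 -0.5] q [-0.45  0.81  1.51  0.    0.82  1.26]
```

>>> send_rows(series=[[0.4, [-1, 0, -1], [0, 0, 0]], [0, [0, 0, 0], [0, 0, 0]], [0, [0, 0, 0], [0, 0, 0]], [0, [0, 0, 0], [0, 0, 0]], [0, [0, 0, 0], [0, 0, 0]]])

```text
time: 3.85
tcp_pos: [0.6014, -0.2377, 0.0019]
orientation: [0.001, -0.655, 0.755, -0.001]
wrist_force: [-0.3, -0.3, 0.1]
gripper_width: 0.0067
```

```bash
python3 - <<'E'
from h import *
go(601,-237.4,2,-98.1)
E
```

```text
t 3.85 phi -98.11 shift [-0.4  0.3  0.1] dphi 0.01 tiltfix [0.01 0.2  0.  ] w 6.7 F [-0.3 -0.3  0.1] q [-0.45  0.81  1.51  0.    0.82  1.26]
```

>>> send_rows(series=[[0, [0, 0, 0], [0, 0, 0]], [0, [0, 0, 0], [0, 0, 0]], [0, [0, 0, 30], [0, 0, 0]], [0, [0, 0, 30], [0, 0, 0]], [0, [0, 0, 0], [0, 0, 0]]])

```text
time: 4.47
tcp_pos: [0.6006, -0.2373, 0.062]
orientation: [0.001, -0.655, 0.755, -0.0]
wrist_force: [1.1, -0.4, -0.5]
gripper_width: 0.0073
```

```bash
python3 - <<'E'
from h import *
go(601,-237.4,2,-98.1)
im=optics.grab_frame("scene")[:,:,::-1]; cv2.imwrite("pics/s1.png",cv2.resize(im[130:290,240:520],None,fx=2.8,fy=2.8))
E
```

```text
t 4.47 phi -98.11 shift [  0.4  -0.1 -60. ] dphi 0.01 tiltfix [-0.04  0.08  0.  ] w 7.3 F [ 1.1 -0.4 -0.5] q [-0.45  0.72  1.51  0.    0.92  1.26]
```

View pics/s1.png

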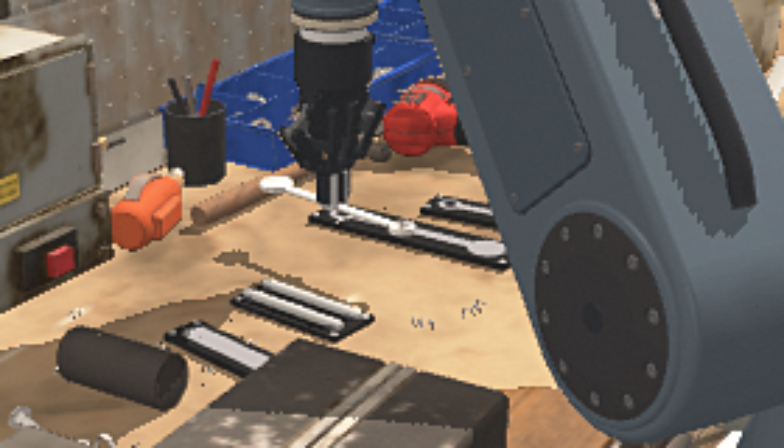

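The wrench is held level at about (345,210) in the crop, clear of the bench. Now the half turn.

>>> send_rows(series=[[0, [-2, -6, 3], [0, 0, 10.6]], [0, [-2, -6, 3], [0, 0, 10.6]], [0, [-2, -6, 3], [0, 0, 10.6]], [0, [-2, -6, 3], [0, 0, 10.6]], [0, [-2, -6, 3], [0, 0, 10.6]], [0, [-2, -6, 3], [0, 0, 10.6]], [0, [-2, -6, 0], [0, 0, 10.6]], [0, [-2, -6, 0], [0, 0, 10.6]], [0, [-2, -6, 0], [0, 0, 10.6]], [0, [-2, -6, 0], [0, 0, 10.6]]])

```text
time: 5.78
tcp_pos: [0.5716, -0.2943, 0.0599]
orientation: [0.003, 0.996, 0.083, -0.011]
wrist_force: [0.1, 0.3, -1.6]
gripper_width: 0.0069
```

>>> send_rows(series=[[0, [-2, -6, 0], [0, 0, 10.6]], [0, [-2, -6, 0], [0, 0, 10.6]], [0, [-2, -6, 0], [0, 0, 10.6]], [0, [-2, -6, 0], [0, 0, 10.6]], [0, [-1, -6, 0], [0, 0, 10.6]], [0, [0, -6, 0], [0, 0, 10.6]], [0, [0, -6, 0], [0, 0, 10.6]], [0, [0, 0, 0], [0, 0, 0]]])

```text
time: 6.78
tcp_pos: [0.556, -0.334, 0.0443]
orientation: [0.002, 0.739, 0.673, -0.013]
wrist_force: [0.3, 0.9, -1.4]
gripper_width: 0.0066
```

```bash
python3 - <<'E'
from h import *
go(571.1,-341.5,10,92.5)
E
```

```text
t 6.78 phi 84.65 shift [ 15.1  -7.5 -34.3] dphi 7.85 tiltfix [ 1.2  -0.91  0.  ] w 6.6 F [ 0.3  0.9 -1.4] q [-0.6   0.75  1.5  -0.03  0.89 -2.06]
```

>>> send_rows(series=[[0, [8, -4, 0], [0.6, -0.5, 4]], [0, [7, -3, 0], [0.6, -0.4, 4]], [0, [0, 0, -12], [0, 0, 0]], [0, [0, 0, 0], [0, 0, 0]]])

```text
time: 7.28
tcp_pos: [0.5693, -0.3389, 0.027]
orientation: [-0.003, 0.696, 0.718, -0.0]
wrist_force: [-0.7, 1.1, -0.9]
gripper_width: 0.007
```

```bash
python3 - <<'E'
from h import *
go(571.1,-341.5,10,92.5)
im=optics.grab_frame("top")[:,:,::-1]; cv2.imwrite("pics/t1.png",cv2.resize(im[150:330,380:540],None,fx=3.3,fy=3.3,interpolation=2)); cv2.imwrite("pics/t1f.png",im)
E
```

```text
t 7.28 phi 91.84 shift [  1.8  -2.6 -17. ] dphi 0.66 tiltfix [-0.19 -0.23 -0.  ] w 7.0 F [-0.7  1.1 -0.9] q [-0.61  0.8   1.46  0.    0.89 -2.21]
```

View pics/t1.png

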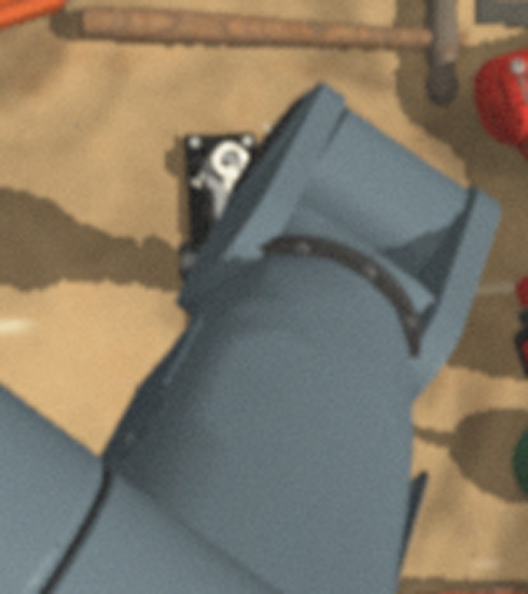

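The ring shows at the far end (crop 232,155), over the ring end of the board; the arm hides the rest. Lowering.

>>> send_rows(series=[[0, [2, -3, -6], [-0.2, -0.2, 0.7]], [0, [0, 0, 0], [0, 0, 0]], [0, [0, 0, -6], [0, 0, 0]], [0, [0, 0, 0], [0, 0, 0]]])

```text
time: 7.82
tcp_pos: [0.5717, -0.3421, 0.015]
orientation: [0.001, 0.692, 0.722, -0.0]
wrist_force: [0.5, 0.4, -2.2]
gripper_width: 0.0071
```

```bash
python3 - <<'E'
from h import *
go(571.1,-341.5,10,92.5)
E
```

```text
t 7.83 phi 92.47 shift [-0.6  0.6 -5. ] dphi 0.03 tiltfix [0.07 0.03 0.  ] w 7.1 F [ 0.5  0.4 -2.2] q [-0.61  0.82  1.45 -0.    0.87 -2.22]
```

>>> send_rows(series=[[0, [-0.5, 0.5, -4.5], [0, 0, 0]], [0, [0, 0, 0], [0, 0, 0]], [0.2, [0, 0, 0], [0, 0, 0]], [0.4, [0, 0, 0], [0, 0, 0]], [0.4, [0, 0, 0], [0, 0, 0]]])

```text
time: 8.45
tcp_pos: [0.5717, -0.3419, 0.011]
orientation: [0.001, 0.692, 0.722, -0.0]
wrist_force: [-0.7, -0.2, 0.4]
gripper_width: 0.0346
```

```bash
python3 - <<'E'
from h import *
go(571.1,-341.5,10,92.5)
E
```

```text
t 8.45 phi 92.46 shift [-0.6  0.4 -1. ] dphi 0.04 tiltfix [0.12 0.11 0.  ] w 34.6 F [-0.7 -0.2  0.4] q [-0.61  0.82  1.45 -0.    0.86 -2.22]
```

>>> send_rows(series=[[0.4, [0, 0, 50], [0, 0, 0]], [0.6, [0, 0, 60], [0, 0, 0]], [0.8, [2, 45, 20], [0, 0, 0.3]], [0.8, [2, 55, 0], [0, 0, 0.3]], [0.8, [2, 55, 0], [0, 0, 0.3]], [0.8, [2, 55, 0], [0, 0, 0.3]], [0.8, [2, 55, 0], [0, 0, 0.3]], [0.8, [2, 55, 0], [0, 0, 0.3]], [0.8, [2, 55, 0], [0, 0, 0.3]], [0.8, [2, 55, 0], [0, 0, 0.3]]])

```text
time: 9.7
tcp_pos: [0.587, 0.0977, 0.1476]
orientation: [0.004, 0.678, 0.735, 0.002]
wrist_force: [1.4, -0.5, 0.6]
gripper_width: 0.0682
```

```bash
python3 - <<'E'
from h import *
go(589,87.5,5,94.6)
im=optics.grab_frame("top")[:,:,::-1]; cv2.imwrite("pics/t2f.png",im)
cv2.imwrite("pics/t2.png",np.hstack([cv2.resize(im[175:305,420:520],None,fx=4,fy=4,interpolation=2),cv2.resize(im[175:305,240:340],None,fx=4,fy=4,interpolation=2)]))
for c in blobs(im,(434,188,464,286),'bright')[:2]:
    if len(c)>300: print(rect('top',c,.014),*wrench('top',c,.014,17,13,85))
E
```

```text
t 9.7 phi 94.58 shift [   2.   -10.2 -142.6] dphi 0.02 tiltfix [0.18 0.49 0.  ] w 68.2 F [ 1.4 -0.5  0.6] q [ 0.09  0.52  1.61 -0.    1.   -1.56]
[ 575.2 -345.1  204.6   35.1    1.1] [ 575.9 -343. ] 2.4 [ 491.  -346.6   16.8] [ 663.9 -339.2   13.4] 173.1
```

View pics/t2.png

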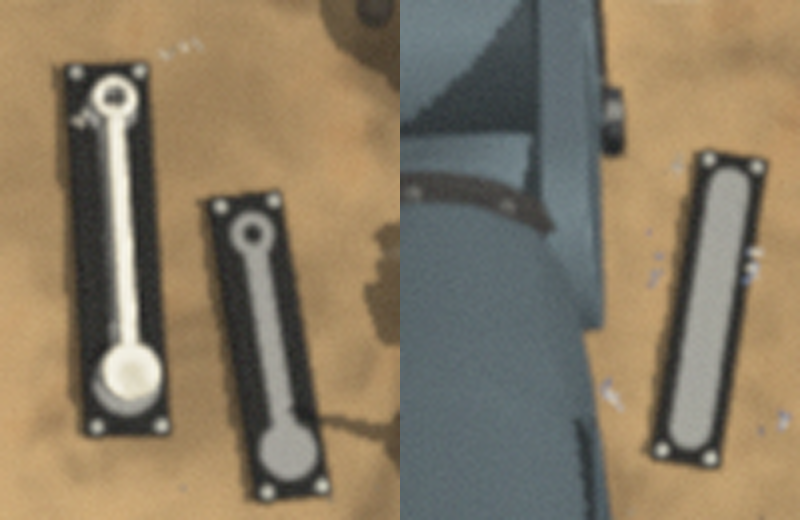

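The big wrench is down the right way round, but about 4 mm too far in +x and about 1.5 mm off sideways. That suggests the camera-to-robot offset is about (-2, +1.5) mm, so I'll apply that and nudge the wrench later. Roll next.

>>> send_rows(series=[[0.8, [0, -9, -40], [0.2, 0.5, 0]], [0.8, [0, 0, -45], [0, 0, 0]], [0.8, [0, 0, -40], [0, 0, 0]], [0.8, [0, 0, 0], [0, 0, 0]]])

```text
time: 10.25
tcp_pos: [0.5874, 0.097, 0.0213]
orientation: [0.001, 0.675, 0.737, 0.002]
wrist_force: [-0.2, 0.1, 0.1]
gripper_width: 0.0681
```

```bash
python3 - <<'E'
from h import *
go(587,89,5,94.6)
E
```

```text
t 10.25 phi 95.02 shift [ -0.4  -8.  -16.3] dphi -0.42 tiltfix [-0.16  0.23  0.  ] w 68.1 F [-0.2  0.1  0.1] q [ 0.08  0.71  1.66  0.    0.77 -1.58]
```

>>> send_rows(series=[[0.8, [0, -8, 0], [0, 0, -0.4]], [0.8, [0, 0, 0], [0, 0, 0]], [0.8, [0, 0, -15], [0, 0, 0]], [0.8, [0, 0, 0], [0, 0, 0]]])

```text
time: 10.75
tcp_pos: [0.59, 0.0882, 0.0103]
orientation: [0.003, 0.678, 0.735, 0.005]
wrist_force: [-0.4, 0.2, -0.7]
gripper_width: 0.0686
```

```bash
python3 - <<'E'
from h import *
go(587,89,5,94.6)
E
```

```text
t 10.75 phi 94.56 shift [-3.   0.8 -5.3] dphi 0.04 tiltfix [-0.18  0.62  0.  ] w 68.6 F [-0.4  0.2 -0.7] q [ 0.07  0.73  1.67  0.    0.74 -1.58]
```

>>> send_rows(series=[[0.8, [-3, 0, -5], [-0.2, 0.6, 0]], [0.8, [0, 0, 0], [0, 0, 0]], [0.4, [0, 0, 0], [0, 0, 0]], [0.4, [0, 0, 0], [0, 0, 0]], [0.3, [0, 0, 0], [0, 0, 0]], [0.3, [0, 0, 0], [0, 0, 0]]])

```text
time: 11.5
tcp_pos: [0.5871, 0.0886, 0.0055]
orientation: [0.0, 0.678, 0.735, -0.0]
wrist_force: [0.7, 0.4, 0.1]
gripper_width: 0.0477
```

```bash
python3 - <<'E'
from h import *
go(587,89,5,94.6)
E
```

```text
t 11.5 phi 94.58 shift [-0.1  0.4 -0.5] dphi 0.02 tiltfix [0.02 0.01 0.  ] w 47.7 F [0.7 0.4 0.1] q [ 0.07  0.73  1.67 -0.    0.74 -1.58]
```

>>> send_rows(series=[[0, [0, 0, 30], [0, 0, 0]], [0, [0, 0, 30], [0, 0, 0]], [0, [-4, -32, 0], [0, 0, -1]], [0, [-5, -36, 0], [0, 0, -1.3]], [0, [-5, -36, 0], [0, 0, -1.3]], [0, [-5, -36, 0], [0, 0, -1.3]], [0, [-5, -36, 0], [0, 0, -1.3]], [0, [-5, -32, 0], [0, 0, -1.3]], [0, [0, 0, 0], [0, 0, 0]], [0, [0, 0, 0], [0, 0, 0]]])

```text
time: 12.75
tcp_pos: [0.5555, -0.1252, 0.0657]
orientation: [-0.001, 0.726, 0.688, -0.001]
wrist_force: [1.0, -0.2, -2.1]
gripper_width: 0.0474
```

```bash
python3 - <<'E'
from h import *
go(557.6,-127,17,86.8)
E
```

```text
t 12.75 phi 86.92 shift [  2.1  -1.8 -48.7] dphi -0.12 tiltfix [ 0.03 -0.11  0.  ] w 47.4 F [ 1.  -0.2 -2.1] q [-0.3   0.6   1.72 -0.    0.82 -1.82]
```

>>> send_rows(series=[[0, [2, -2, -15], [0, 0, 0]], [0, [0, 0, -15], [0, 0, 0]], [0, [0, 0, -8], [0, 0, 0]], [0, [0, 0, 0], [0, 0, 0]], [0, [0, 0, 0], [0, 0, 0]]])

```text
time: 13.38
tcp_pos: [0.5574, -0.1249, 0.0238]
orientation: [-0.001, 0.725, 0.689, -0.001]
wrist_force: [0.1, 0.8, -1.4]
gripper_width: 0.0477
```

```bash
python3 - <<'E'
from h import *
go(557.6,-127,17,86.8)
E
```

```text
t 13.38 phi 87.1 shift [ 0.2 -2.1 -6.8] dphi -0.3 tiltfix [-0.02 -0.23 -0.  ] w 47.7 F [ 0.1  0.8 -1.4] q [-0.3   0.68  1.72 -0.    0.75 -1.82]
```

>>> send_rows(series=[[0, [0, -2, -3], [0, 0, -0.3]], [0, [0, 0, 0], [0, 0, 0]], [0, [0, 0, -3], [0, 0, 0]], [0, [0, 0, 0], [0, 0, 0]]])

```text
time: 13.88
tcp_pos: [0.5578, -0.1273, 0.0182]
orientation: [-0.001, 0.727, 0.687, -0.001]
wrist_force: [0.2, 0.2, -2.0]
gripper_width: 0.0476
```

```bash
python3 - <<'E'
from h import *
go(557.6,-127,17,86.8)
E
```

```text
t 13.88 phi 86.77 shift [-0.2  0.3 -1.2] dphi 0.03 tiltfix [ 0.01 -0.14  0.  ] w 47.6 F [ 0.2  0.2 -2. ] q [-0.31  0.69  1.72 -0.    0.73 -1.82]
```

>>> send_rows(series=[[0, [0, 0, -1], [0, 0, 0]], [0, [0, 0, 0], [0, 0, 0]], [0.65, [0, 0, 0], [0, 0, 0]], [0.75, [0, 0, 0], [0, 0, 0]], [0.75, [0, 0, 0], [0, 0, 0]]])

```text
time: 14.5
tcp_pos: [0.5583, -0.1274, 0.0177]
orientation: [-0.0, 0.727, 0.687, -0.001]
wrist_force: [0.9, 0.3, -0.9]
gripper_width: 0.0641
```

```bash
python3 - <<'E'
from h import *
go(557.6,-127,17,86.8)
E
```

```text
t 14.5 phi 86.77 shift [-0.7  0.4 -0.7] dphi 0.03 tiltfix [ 0.03 -0.07  0.  ] w 64.1 F [ 0.9  0.3 -0.9] q [-0.31  0.69  1.72 -0.    0.73 -1.82]
```

>>> send_rows(series=[[0.75, [0, 0, 45], [0, 0, 0]], [0.75, [0, 0, 50], [0, 0, 0]], [0.6, [3, 48, 20], [0, 0, 0.6]], [0.5, [5, 54, 0], [0, 0, 0.7]], [0.5, [5, 54, 0], [0, 0, 0.7]], [0.5, [5, 54, 0], [0, 0, 0.7]], [0.5, [5, 54, 0], [0, 0, 0.7]], [0.5, [5, 54, 0], [0, 0, 0.7]], [0.5, [5, 54, 0], [0, 0, 0.7]], [0.5, [4, 50, 0], [0, 0, 0.7]]])

```text
time: 15.75
tcp_pos: [0.5953, 0.305, 0.1376]
orientation: [0.001, 0.694, 0.72, 0.001]
wrist_force: [-0.2, -0.0, 0.5]
gripper_width: 0.0426
```

```bash
python3 - <<'E'
from h import *
go(593.4,299,3,92.4)
im=optics.grab_frame("top")[:,:,::-1]; cv2.imwrite("pics/t3f.png",im)
cv2.imwrite("pics/t3.png",np.hstack([cv2.resize(im[200:280,330:400],None,fx=6,fy=6,interpolation=2),cv2.resize(im[200:280,130:180],None,fx=6,fy=6,interpolation=2)]))
E
```

```text
t 15.75 phi 92.11 shift [  -1.9   -6.  -134.6] dphi 0.29 tiltfix [-0.    0.14  0.  ] w 42.6 F [-0.2 -0.   0.5] q [ 0.4   0.66  1.4  -0.    1.08 -1.2 ]
```

View pics/t3.png

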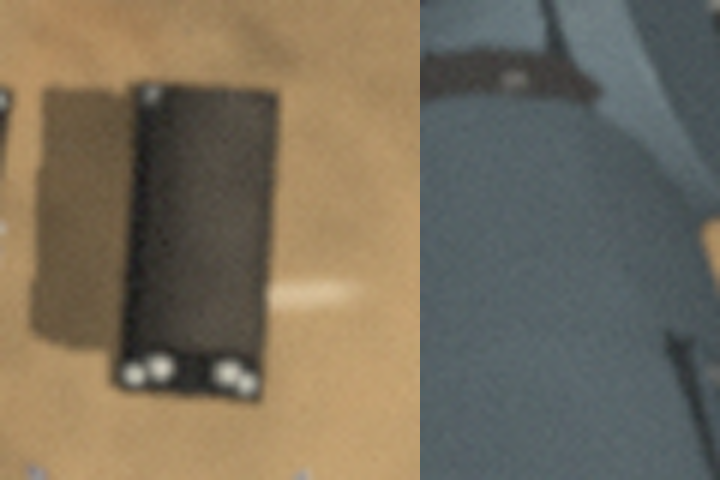

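The roll sits on both rods, with the rod ends showing at the near end (crop rows about 370). I'll work out how well it is centred while descending to the chisel.

>>> send_rows(series=[[0.5, [-1, -6, -40], [0, 0, 0.3]], [0.5, [0, 0, -40], [0, 0, 0]], [0.5, [0, 0, -30], [0, 0, 0]], [0.5, [0, 0, 0], [0, 0, 0]]])

```text
time: 16.3
tcp_pos: [0.5933, 0.3067, 0.025]
orientation: [0.001, 0.69, 0.724, 0.003]
wrist_force: [-0.4, 0.6, -0.3]
gripper_width: 0.0426
```

```bash
python3 - <<'E'
from h import *
go(593.4,299,3,92.4)
im=cv2.imread("pics/t3f.png"); v=cv2.cvtColor(im,cv2.COLOR_BGR2HSV)[...,2]
print(v[208:222,364]); print(v[252:270,364]); print(v[215:260:15,345:382])
print('far rim x @z60',ray('top',[[364,r] for r in(213,214,215)],.06)[:,0])
print('near face x @z30,36',ray('top',[[363,258.5]],.012)[:,0],ray('top',[[363,258.5]],.03)[:,0])
print('expected px: far rim',proj('top',[[.5596+.053,-.1285,.0605]]),'near rim top/bottom',proj('top',[[.5596-.053,-.1285,.0605],[.5596-.053,-.1285,.0115]]))
print('expected rod ends near',proj('top',[[.5596-.06,-.1285+.014,.012],[.5596-.06,-.1285-.014,.012]]), 'side edges', proj('top',[[.5596,-.1285+.0245,.036],[.5596,-.1285-.0245,.036]]))
E
```

```text
t 16.3 phi 92.82 shift [  0.1  -7.7 -22. ] dphi -0.42 tiltfix [-0.17  0.26  0.  ] w 42.6 F [-0.4  0.6 -0.3] q [ 0.41  0.8   1.45  0.    0.88 -1.21]
[167 169 163 162 163 149 117  79  71  73  74  74  74  76]
[ 87  83  83  85  80  83  66  47  40  45  43  48  49  78 137 169 175 174]
[[115 114 116 126 139 132 106  80  70  97 121  93  61  53  57  64  68  74
   77  79  80  83  80  94  91  94  91  91  92 100 109 136 168 175 171 174
  172]
 [111 106 110 106 109 103  88  53  30  39  50  56  48  55  61  71  70  75
   79  77  80  84  82  78  80  74  81  76  74  71  99 147 169 175 172 173
  171]
 [106 108 108 110  99  82  49  34  38  48  57  57  59  66  68  66  72  71
   75  76  78  76  85  83  84  87  80  81  76 104 155 183 181 184 182 184
  186]]
far rim x @z60 [0.61535554 0.61293599 0.61051776]
near face x @z30,36 [0.51186138] [0.50987228]
expected px: far rim [[365.44147042 214.12474743]] near rim top/bottom [[365.22556357 258.49738698]
 [363.27187342 260.6681678 ]]
expected rod ends near [[357.54842428 263.4007595 ]
 [369.00052133 263.59928257]] side edges [[354.18689806 237.54191481]
 [374.48821774 237.91259596]]
```

Roll rim edges (rows 214 and 258) match what a centred roll should show. On with the chisel.

>>> send_rows(series=[[0.5, [0, -8, 0], [0, 0.2, -0.4]], [0.5, [0, 0, 0], [0, 0, 0]], [0.5, [0, 0, -12], [0, 0, 0]], [0.5, [0, 0, 0], [0, 0, 0]], [0.5, [0, 0, -9], [0, 0, 0]], [0.5, [0, 0, 0], [0, 0, 0]]])

```text
time: 17.05
tcp_pos: [0.5953, 0.2987, 0.0068]
orientation: [0.0, 0.692, 0.722, 0.004]
wrist_force: [-0.5, 0.6, 0.5]
gripper_width: 0.0425
```

```bash
python3 - <<'E'
from h import *
go(593.4,299,3,92.4)
E
```

```text
t 17.05 phi 92.37 shift [-1.9  0.3 -3.8] dphi 0.03 tiltfix [-0.29  0.34  0.  ] w 42.5 F [-0.5  0.6  0.5] q [ 0.39  0.83  1.46  0.    0.85 -1.22]
```

>>> send_rows(series=[[0.5, [-2, 0, -3.5], [-0.3, 0.3, 0]], [0.3, [0, 0, 0], [0, 0, 0]], [0, [0, 0, 0], [0, 0, 0]], [0, [0, 0, 0], [0, 0, 0]], [0, [0, 0, 0], [0, 0, 0]], [0, [0, 0, 0], [0, 0, 0]]])

```text
time: 17.8
tcp_pos: [0.5934, 0.299, 0.0036]
orientation: [0.0, 0.692, 0.722, 0.0]
wrist_force: [0.2, 0.7, -0.9]
gripper_width: 0.0139
```

```bash
python3 - <<'E'
from h import *
go(593.4,299,3,92.4)
E
```

```text
t 17.8 phi 92.37 shift [-0.   0.  -0.6] dphi 0.03 tiltfix [0.02 0.06 0.  ] w 13.9 F [ 0.2  0.7 -0.9] q [ 0.4   0.83  1.46 -0.    0.85 -1.21]
```

>>> send_rows(series=[[0, [0, 0, 35], [0, 0, 0]], [0, [0, 0, 35], [0, 0, 0]], [0, [-9, -42, 0], [0, 0, -1.5]], [0, [-9, -44, 0], [0, 0, -1.5]], [0, [-9, -44, 0], [0, 0, -1.5]], [0, [-9, -44, 0], [0, 0, -1.5]], [0, [-9, -44, 0], [0, 0, -1.5]], [0, [-9, -44, 0], [0, 0, -1.5]], [0, [-9, -42, 0], [0, 0, -1.5]], [0, [0, 0, 0], [0, 0, 0]]])

```text
time: 19.05
tcp_pos: [0.5255, -0.0142, 0.0736]
orientation: [0.0, 0.757, 0.654, -0.001]
wrist_force: [-0.4, 0.4, -3.1]
gripper_width: 0.0137
```

```bash
python3 - <<'E'
from h import *
go(526,-13.5,11.6,82)
E
```

```text
t 19.05 phi 81.62 shift [  0.5   0.7 -62. ] dphi 0.38 tiltfix [ 0.08 -0.09  0.  ] w 13.7 F [-0.4  0.4 -3.1] q [-0.11  0.53  1.84 -0.    0.78 -1.54]
```

>>> send_rows(series=[[0, [0, 0, -20], [0, 0, 0.4]], [0, [0, 0, -20], [0, 0, 0]], [0, [0, 0, -10], [0, 0, 0]], [0, [0, 0, 0], [0, 0, 0]], [0, [0, 0, 0], [0, 0, 0]]])

```text
time: 19.68
tcp_pos: [0.5265, -0.0125, 0.0231]
orientation: [0.0, 0.754, 0.657, -0.0]
wrist_force: [0.7, 0.5, -2.8]
gripper_width: 0.0141
```

```bash
python3 - <<'E'
from h import *
go(526,-13.5,11.6,82)
E
```

```text
t 19.68 phi 82.11 shift [ -0.5  -1.  -11.5] dphi -0.11 tiltfix [0.07 0.01 0.  ] w 14.1 F [ 0.7  0.5 -2.8] q [-0.11  0.62  1.85 -0.    0.67 -1.54]
```

>>> send_rows(series=[[0, [-0.5, -1, -6], [0, 0, -0.1]], [0, [0, 0, 0], [0, 0, 0]], [0, [0, 0, -4.5], [0, 0, 0]], [0, [0, 0, 0], [0, 0, 0]]])

```text
time: 20.18
tcp_pos: [0.5266, -0.0135, 0.0129]
orientation: [0.001, 0.755, 0.656, 0.0]
wrist_force: [-0.6, -0.0, -3.2]
gripper_width: 0.0138
```

```bash
python3 - <<'E'
from h import *
go(526,-13.5,11.6,82)
E
```

```text
t 20.18 phi 82.01 shift [-0.6  0.  -1.3] dphi -0.01 tiltfix [0.08 0.11 0.  ] w 13.8 F [-0.6 -0.  -3.2] q [-0.11  0.64  1.85 -0.    0.65 -1.54]
```

>>> send_rows(series=[[0, [-0.5, 0, -1], [0, 0, 0]], [0.2, [0, 0, 0], [0, 0, 0]], [0.4, [0, 0, 0], [0, 0, 0]], [0.4, [0, 0, 0], [0, 0, 0]], [0.4, [0, 0, 40], [0, 0, 0]], [0.4, [0, 0, 50], [0, 0, 0]], [0.4, [2, 40, 40], [0, 0, 2]], [0.4, [5, 54, 0], [0, 0, 2.2]], [0.4, [5, 54, 0], [0, 0, 2.2]], [0.4, [5, 54, 0], [0, 0, 2.2]]])

```text
time: 21.42
tcp_pos: [0.5441, 0.1914, 0.1485]
orientation: [0.002, 0.704, 0.71, 0.002]
wrist_force: [0.8, -0.7, -1.1]
gripper_width: 0.0346
```

>>> send_rows(series=[[0.4, [6, 54, 0], [0, 0, 2.2]], [0.4, [6, 54, 0], [0, 0, 2.2]], [0.4, [6, 54, 0], [0, 0, 2.2]], [0.4, [5, 46, 0], [0, 0, 2.2]], [0.4, [0, 0, 0], [0, 0, 0]]])

```text
time: 22.05
tcp_pos: [0.5662, 0.41, 0.1488]
orientation: [0.003, 0.644, 0.765, 0.003]
wrist_force: [-0.2, -0.5, -0.8]
gripper_width: 0.034
```

```bash
python3 - <<'E'
from h import *
go(569.5,403.3,2,100.2)
im=optics.grab_frame("top")[:,:,::-1]; cv2.imwrite("pics/t4f.png",im)
cv2.imwrite("pics/t4.png",np.hstack([cv2.resize(im[200:300,290:350],None,fx=6,fy=6,interpolation=2),cv2.resize(im[200:300,110:170],None,fx=6,fy=6,interpolation=2)]))
E
```

```text
t 22.05 phi 99.85 shift [   3.3   -6.7 -146.8] dphi 0.35 tiltfix [-0.11  0.47  0.  ] w 34.0 F [-0.2 -0.5 -0.8] q [ 0.56  0.7   1.3  -0.    1.14 -1.18]
```

View pics/t4.png

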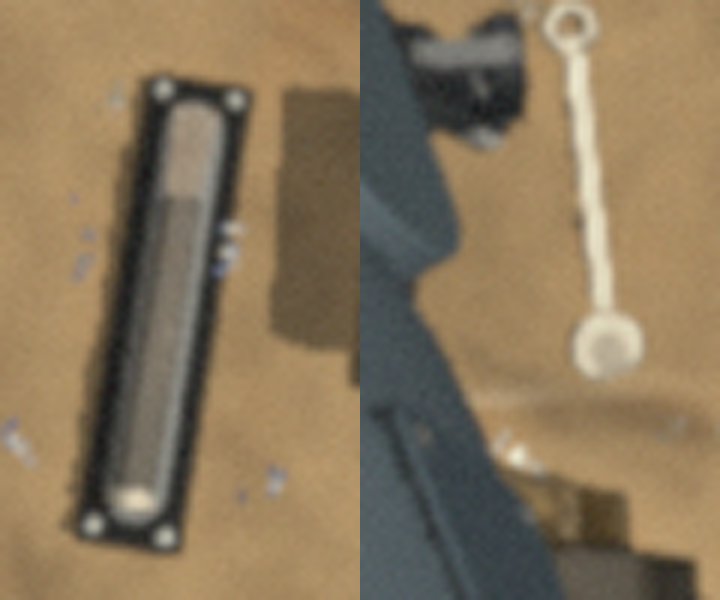

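The chisel is on its bar, slightly far (about 2–3 mm) and slightly left; I'll quantify and nudge later. Now the small wrench.

>>> send_rows(series=[[0.4, [3, -7, 0], [0, 0.4, 0.3]], [0.4, [0, 0, -45], [0, 0, 0]], [0.4, [0, 0, -45], [0, 0, 0]], [0.4, [0, 0, -36], [0, 0, 0]], [0.4, [0, 0, 0], [0, 0, 0]]])

```text
time: 22.72
tcp_pos: [0.5718, 0.3932, 0.0218]
orientation: [-0.0, 0.645, 0.764, 0.001]
wrist_force: [-0.1, -0.6, 0.2]
gripper_width: 0.0341
```

```bash
python3 - <<'E'
from h import *
go(569.5,403.3,2,100.2)
E
```

```text
t 22.73 phi 99.67 shift [ -2.3  10.1 -19.8] dphi 0.53 tiltfix [-0.07  0.05  0.  ] w 34.1 F [-0.1 -0.6  0.2] q [ 0.54  0.85  1.36  0.    0.93 -1.2 ]
```

>>> send_rows(series=[[0.4, [-2, 10, 0], [0, 0, 0.5]], [0.4, [0, 0, 0], [0, 0, 0]], [0.4, [0, 0, -8], [0, 0, 0]], [0.4, [0, 0, 0], [0, 0, 0]], [0.4, [0, 0, -6], [0, 0, 0]], [0.4, [0, 0, 0], [0, 0, 0]]])

```text
time: 23.48
tcp_pos: [0.5723, 0.404, 0.0128]
orientation: [0.001, 0.642, 0.767, 0.004]
wrist_force: [0.1, 0.9, -1.2]
gripper_width: 0.0342
```

```bash
python3 - <<'E'
from h import *
go(569.5,403.3,2,100.2)
E
```

```text
t 23.48 phi 100.14 shift [ -2.8  -0.7 -10.8] dphi 0.06 tiltfix [-0.28  0.39  0.  ] w 34.2 F [ 0.1  0.9 -1.2] q [ 0.55  0.87  1.35  0.    0.92 -1.2 ]
```

>>> send_rows(series=[[0.4, [-3, -0.5, -6], [-0.3, 0.4, 0]], [0.4, [0, 0, 0], [0, 0, 0]], [0.4, [0, 0, -4], [0, 0, 0]], [0.4, [0, 0, 0], [0, 0, 0]]])

```text
time: 23.98
tcp_pos: [0.569, 0.4035, 0.0019]
orientation: [-0.0, 0.642, 0.767, -0.001]
wrist_force: [-0.4, -0.3, -0.2]
gripper_width: 0.0346
```

```bash
python3 - <<'E'
from h import *
go(569.5,403.3,2,100.2)
E
```

```text
t 23.98 phi 100.15 shift [ 0.5 -0.2  0.1] dphi 0.05 tiltfix [ 0.06 -0.06  0.  ] w 34.6 F [-0.4 -0.3 -0.2] q [ 0.55  0.88  1.35 -0.    0.91 -1.2 ]
```

>>> send_rows(series=[[0.2, [0, 0, 0], [0, 0, 0]], [0, [0, 0, 0], [0, 0, 0]], [0, [0, 0, 0], [0, 0, 0]], [0, [0, 0, 0], [0, 0, 0]], [0, [0, 0, 0], [0, 0, 0]], [0, [0, 0, 40], [0, 0, 0]], [0, [0, 0, 50], [0, 0, 0]], [0, [0, -30, 30], [0, 0, 0]], [0, [-2, -50, 0], [0, 0, 0]], [0, [-4, -54, 0], [0, 0, 0]]])

```text
time: 25.22
tcp_pos: [0.562, 0.2687, 0.1251]
orientation: [0.0, 0.64, 0.768, -0.0]
wrist_force: [1.3, 0.4, -1.1]
gripper_width: 0.005
```

```bash
python3 - <<'E'
from h import *
go(509.4,-433.3,10,97.9)
E
```

```text
t 25.23 phi 100.4 shift [ -52.6 -702.  -115.1] dphi -2.5 tiltfix [0.05 0.02 0.  ] w 5.0 F [ 1.3  0.4 -1.1] q [ 0.37  0.6   1.54 -0.    1.   -1.38]
```

Held (width 5.0 mm, like the big wrench's under-reading). Carrying.

>>> send_rows(series=[[0, [-4, -54, 0], [0, 0, -0.2]], [0, [-4, -54, 0], [0, 0, -0.2]], [0, [-4, -54, 0], [0, 0, -0.2]], [0, [-4, -54, 0], [0, 0, -0.2]], [0, [-4, -54, 0], [0, 0, -0.2]], [0, [-4, -54, 0], [0, 0, -0.2]], [0, [-4, -54, 0], [0, 0, -0.2]], [0, [-4, -54, 0], [0, 0, -0.2]], [0, [-4, -54, 0], [0, 0, -0.2]], [0, [-4, -54, 0], [0, 0, -0.2]]])

```text
time: 26.48
tcp_pos: [0.5191, -0.2888, 0.1274]
orientation: [0.003, 0.653, 0.757, 0.001]
wrist_force: [1.4, 0.9, -0.4]
gripper_width: 0.005
```

>>> send_rows(series=[[0, [-4, -50, 0], [0, 0, -0.2]], [0, [-4, -50, 0], [0, 0, -0.2]], [0, [-2, -25, 0], [0, 0, 0]], [0, [0, 0, 0], [0, 0, 0]], [0, [0, 0, 0], [0, 0, 0]]])

```text
time: 27.1
tcp_pos: [0.5069, -0.4209, 0.1271]
orientation: [0.003, 0.658, 0.753, 0.001]
wrist_force: [0.3, 0.7, -1.5]
gripper_width: 0.0045
```

```bash
python3 - <<'E'
from h import *
go(509.4,-433.3,10,97.9)
im=optics.grab_frame("top")[:,:,::-1]; cv2.imwrite("pics/t5f.png",im)
# chisel vs its silhouette: profile across at several rows
h=cv2.cvtColor(im,cv2.COLOR_BGR2HSV)
for r in (235,250,265): print(r,[tuple(x) for x in h[r,305:331,1:]])
E
```

```text
t 27.1 phi 97.73 shift [   2.5  -12.4 -117.1] dphi 0.17 tiltfix [0.11 0.32 0.  ] w 4.5 F [ 0.3  0.7 -1.5] q [-0.76  0.65  1.44  0.    1.04 -2.47]
235 [(np.uint8(101), np.uint8(121)), (np.uint8(98), np.uint8(122)), (np.uint8(99), np.uint8(124)), (np.uint8(102), np.uint8(122)), (np.uint8(99), np.uint8(118)), (np.uint8(94), np.uint8(103)), (np.uint8(78), np.uint8(72)), (np.uint8(25), np.uint8(41)), (np.uint8(13), np.uint8(40)), (np.uint8(16), np.uint8(63)), (np.uint8(18), np.uint8(83)), (np.uint8(29), np.uint8(88)), (np.uint8(41), np.uint8(87)), (np.uint8(39), np.uint8(98)), (np.uint8(45), np.uint8(102)), (np.uint8(45), np.uint8(103)), (np.uint8(40), np.uint8(90)), (np.uint8(24), np.uint8(73)), (np.uint8(21), np.uint8(87)), (np.uint8(11), np.uint8(90)), (np.uint8(12), np.uint8(63)), (np.uint8(23), np.uint8(45)), (np.uint8(53), np.uint8(34)), (np.uint8(55), np.uint8(60)), (np.uint8(90), np.uint8(85)), (np.uint8(104), np.uint8(101))]
250 [(np.uint8(106), np.uint8(120)), (np.uint8(98), np.uint8(120)), (np.uint8(99), np.uint8(118)), (np.uint8(98), np.uint8(96)), (np.uint8(58), np.uint8(62))
[... 729 characters left out ...]
41)), (np.uint8(7), np.uint8(39)), (np.uint8(6), np.uint8(46)), (np.uint8(17), np.uint8(74)), (np.uint8(23), np.uint8(89)), (np.uint8(46), np.uint8(88)), (np.uint8(38), np.uint8(94)), (np.uint8(40), np.uint8(90)), (np.uint8(45), np.uint8(85)), (np.uint8(44), np.uint8(76)), (np.uint8(28), np.uint8(64)), (np.uint8(18), np.uint8(85)), (np.uint8(19), np.uint8(94)), (np.uint8(7), np.uint8(70)), (np.uint8(0), np.uint8(43)), (np.uint8(14), np.uint8(37)), (np.uint8(50), np.uint8(56)), (np.uint8(93), np.uint8(85)), (np.uint8(104), np.uint8(110)), (np.uint8(98), np.uint8(120)), (np.uint8(106), np.uint8(116)), (np.uint8(103), np.uint8(116)), (np.uint8(96), np.uint8(120)), (np.uint8(99), np.uint8(119))]
```

>>> send_rows(series=[[0, [2.5, -13, 0], [0.1, 0.3, 0.2]], [0, [0, 0, -40], [0, 0, 0]], [0, [0, 0, -40], [0, 0, 0]], [0, [0, 0, -12], [0, 0, 0]], [0, [0, 0, 0], [0, 0, 0]]])

```text
time: 27.78
tcp_pos: [0.5123, -0.4344, 0.0353]
orientation: [0.002, 0.655, 0.756, -0.0]
wrist_force: [-0.0, -0.0, -0.6]
gripper_width: 0.0049
```

```bash
python3 - <<'E'
from h import *
go(509.4,-434,10,97.9)
E
```

```text
t 27.77 phi 98.19 shift [ -2.9   0.4 -25.3] dphi -0.29 tiltfix [0.17 0.14 0.  ] w 4.9 F [-0.  -0.  -0.6] q [-0.77  0.79  1.43 -0.    0.91 -2.49]
```

>>> send_rows(series=[[0, [-3, 0.4, -10], [0.2, 0.1, -0.3]], [0, [0, 0, 0], [0, 0, 0]], [0, [0, 0, -8], [0, 0, 0]], [0, [0, 0, 0], [0, 0, 0]]])

```text
time: 28.28
tcp_pos: [0.5105, -0.4353, 0.0198]
orientation: [0.002, 0.657, 0.754, 0.0]
wrist_force: [0.1, -0.2, -1.0]
gripper_width: 0.0046
```

```bash
python3 - <<'E'
from h import *
go(509.4,-434,10,97.9)
E
```

```text
t 28.27 phi 97.89 shift [-1.1  1.3 -9.8] dphi 0.01 tiltfix [0.16 0.23 0.  ] w 4.6 F [ 0.1 -0.2 -1. ] q [-0.78  0.81  1.44  0.    0.88 -2.48]
```

>>> send_rows(series=[[0, [-1, 1.3, -5], [0.2, 0.2, 0]], [0, [0, 0, 0], [0, 0, 0]], [0, [0, 0, -4], [0, 0, 0]], [0, [0, 0, 0], [0, 0, 0]]])

```text
time: 28.78
tcp_pos: [0.5097, -0.4341, 0.0106]
orientation: [0.0, 0.657, 0.754, 0.0]
wrist_force: [0.3, 0.3, -0.5]
gripper_width: 0.0049
```

```bash
python3 - <<'E'
from h import *
go(509.4,-434,10,97.9)
E
```

```text
t 28.77 phi 97.89 shift [-0.3  0.1 -0.6] dphi 0.01 tiltfix [-0.03  0.05  0.  ] w 4.9 F [ 0.3  0.3 -0.5] q [-0.78  0.83  1.44  0.    0.87 -2.48]
```

>>> send_rows(series=[[0.2, [0, 0, 0], [0, 0, 0]], [0.4, [0, 0, 0], [0, 0, 0]], [0.4, [0, 0, 0], [0, 0, 0]], [0.4, [0, 0, 50], [0, 0, 0]], [0.4, [0, 0, 60], [0, 0, 0]], [0.4, [-20, 0, 55], [0, 0, 0]], [0.4, [-55, 0, 40], [0, 0, 0]], [0.4, [-55, 0, 0], [0, 0, 0]], [0.4, [-55, 0, 0], [0, 0, 0]], [0.4, [-55, 0, 0], [0, 0, 0]]])

```text
time: 30.02
tcp_pos: [0.2702, -0.4328, 0.2186]
orientation: [0.002, 0.655, 0.756, -0.001]
wrist_force: [-0.4, -1.7, 0.2]
gripper_width: 0.0343
```

```bash
python3 - <<'E'
from h import *
go(509.4,-434,10,97.9)
im=optics.grab_frame("top")[:,:,::-1]; cv2.imwrite("pics/t6f.png",im)
cv2.imwrite("pics/t6.png",cv2.resize(im[180:310,300:510],None,fx=3.8,fy=3.8,interpolation=2))
E
```

```text
t 30.02 phi 98.14 shift [ 239.2   -1.2 -208.6] dphi -0.24 tiltfix [0.21 0.13 0.  ] w 34.3 F [-0.4 -1.7  0.2] q [-1.1   0.29  1.77  0.    1.08 -2.82]
```

View pics/t6.png

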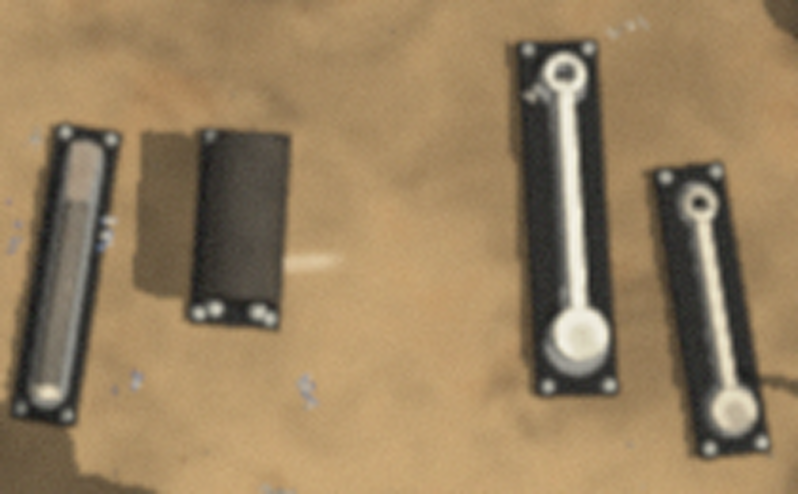

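The small wrench covers its silhouette well, the roll is in its cradle, and the big wrench sits about 4 mm too far out. Now numbers.

```bash
python3 - <<'E'
from h import *
im=cv2.imread("pics/t6f.png"); i0=cv2.imread("pics/top0.png")
for n,b,z,a in [('big',(434,188,464,286),.0145,(17,13,85)),('small',(468,220,506,302),.0135,(14,10,66))]:
    for k in('bright',):
        c=blobs(im,b,k)[0]; print(n,k,rect('top',c,z),*wrench('top',c,z,*a))
# screws at board corners as sub-reference omitted; chisel by saturation inside board
x0,y0,x1,y1=300,212,336,294
c=cv2.resize(im[y0:y1,x0:x1],None,fx=4,fy=4,interpolation=2); h=cv2.cvtColor(cv2.GaussianBlur(c,(5,5),0),cv2.COLOR_BGR2HSV).astype(int)
sh=cv2.fitLine
m=((h[...,1]>28)&(h[...,1]<75)&(h[...,2]>65)).astype(np.uint8); m=cv2.morphologyEx(m,cv2.MORPH_OPEN,np.ones((9,9)))
k=max(cv2.findContours(m,0,1)[0],key=cv2.contourArea)[:,0]/4+[299.6,211.6]
print('chisel',rect('top',k,.021))
g=cv2.cvtColor(im,cv2.COLOR_BGR2GRAY).astype(int)
print('chisel axis column near', [ (r,g[r,int(round(311+(272-r)*0.137)) ]) for r in range(278,292)])
print([ (r,int(g[r,int(round(322-(r-217)*0.137))])) for r in range(208,222)])
print('silhouette ends px',proj('top',[[.528+.0861,-.015-.0121,.008],[.528-.0861,-.015+.0121,.008]]),'chisel ends if centred',proj('top',[[.528+.0822,-.015-.01155,.022],[.528-.0822,-.015+.01155,.02]]))
E
```

```text
big bright [ 576.  -344.7  202.7   34.6    1.1] [ 577.  -342.8] 2.4 [ 492.  -346.4   17. ] [ 663.9 -339.1   13.2] 172.0
small bright [ 512.2 -437.6  158.9   28.1    5.9] [ 512.9 -435.4] 7.5 [ 447.4 -443.9   14. ] [ 580.9 -426.4    9.3] 134.6
chisel [529.  -15.9 170.4  23.2 172.9]
chisel axis column near [(278, np.int64(87)), (279, np.int64(86)), (280, np.int64(93)), (281, np.int64(131)), (282, np.int64(168)), (283, np.int64(136)), (284, np.int64(131)), (285, np.int64(122)), (286, np.int64(87)), (287, np.int64(46)), (288, np.int64(35)), (289, np.int64(33)), (290, np.int64(48)), (291, np.int64(77))]
[(208, 155), (209, 154), (210, 155), (211, 157), (212, 142), (213, 110), (214, 56), (215, 52), (216, 79), (217, 125), (218, 152), (219, 156), (220, 150), (221, 151)]
silhouette ends px [[322.49100097 216.91050153]
 [311.36568711 286.42139885]] chisel ends if centred [[322.31256819 217.38151167]
 [311.5788448  284.53751141]]
```

Small wrench within 1 mm; big wrench needs (-5, +1.5) mm; chisel about (-3.5, -0.7) mm. I'll re-seat the big wrench first.

>>> send_rows(series=[[0.4, [50, 15, -10], [0, 0, -0.9]], [0.4, [50, 15, -15], [0, 0, -0.9]], [0.4, [50, 15, -20], [0, 0, -0.9]], [0.4, [50, 15, -20], [0, 0, -0.9]], [0.4, [50, 15, -20], [0, 0, -0.9]], [0.4, [46, 15, -20], [0, 0, -0.9]], [0.4, [0, 0, -20], [0, 0, 0]], [0.4, [0, 0, 0], [0, 0, 0]]])

```text
time: 31.08
tcp_pos: [0.5682, -0.3397, 0.0913]
orientation: [0.003, 0.694, 0.72, -0.002]
wrist_force: [-0.7, 0.3, 0.5]
gripper_width: 0.034
```

```bash
python3 - <<'E'
from h import *
go(571.7,-341.9,10,92.5)
E
```

```text
t 31.07 phi 92.14 shift [  3.5  -2.2 -81.3] dphi 0.36 tiltfix [0.42 0.1  0.  ] w 34.0 F [-0.7  0.3  0.5] q [-0.61  0.7   1.45 -0.01  0.98 -2.21]
```

>>> send_rows(series=[[0.4, [3, -2, -30], [0.4, 0.1, 0.4]], [0.4, [0, 0, -28], [0, 0, 0]], [0.4, [0, 0, 0], [0, 0, 0]], [0.4, [0, 0, -8], [0, 0, 0]], [0.4, [0, 0, 0], [0, 0, 0]]])

```text
time: 31.7
tcp_pos: [0.5704, -0.3458, 0.0303]
orientation: [0.003, 0.693, 0.721, 0.0]
wrist_force: [0.8, 0.8, -0.7]
gripper_width: 0.0338
```

```bash
python3 - <<'E'
from h import *
go(571.7,-341.9,10,92.5)
E
```

```text
t 31.7 phi 92.33 shift [  1.3   3.9 -20.3] dphi 0.17 tiltfix [0.25 0.32 0.  ] w 33.8 F [ 0.8  0.8 -0.7] q [-0.61  0.79  1.45 -0.    0.89 -2.23]
```

>>> send_rows(series=[[0.4, [1, 4, -8], [0.2, 0.3, 0.2]], [0.4, [0, 0, 0], [0, 0, 0]], [0.4, [0, 0, -7], [0, 0, 0]], [0.4, [0, 0, 0], [0, 0, 0]]])

```text
time: 32.2
tcp_pos: [0.5721, -0.3417, 0.0158]
orientation: [0.001, 0.691, 0.723, -0.0]
wrist_force: [-0.8, -0.3, -0.2]
gripper_width: 0.0344
```

```bash
python3 - <<'E'
from h import *
go(571.7,-341.9,10,92.5)
E
```

```text
t 32.2 phi 92.56 shift [-0.4 -0.2 -5.8] dphi -0.06 tiltfix [0.1  0.09 0.  ] w 34.4 F [-0.8 -0.3 -0.2] q [-0.61  0.81  1.45 -0.    0.87 -2.22]
```

>>> send_rows(series=[[0.4, [0, 0, -5.5], [0, 0, 0]], [0.3, [0, 0, 0], [0, 0, 0]], [0, [0, 0, 0], [0, 0, 0]], [0, [0, 0, 0], [0, 0, 0]], [0, [0, 0, 0], [0, 0, 0]], [0, [0, 0, 0], [0, 0, 0]], [0, [0, 0, 8], [0, 0, 0]], [0, [-5, 1.5, 0], [0, 0, 0]], [0, [0, 0, 0], [0, 0, 0]]])

```text
time: 33.33
tcp_pos: [0.5665, -0.3401, 0.0184]
orientation: [0.001, 0.691, 0.723, -0.0]
wrist_force: [-0.3, -0.4, -1.9]
gripper_width: 0.0067
```

```bash
python3 - <<'E'
from h import *
go(566.7,-340.4,10,92.5)
E
```

```text
t 33.33 phi 92.56 shift [ 0.2 -0.3 -8.4] dphi -0.06 tiltfix [0.09 0.07 0.  ] w 6.7 F [-0.3 -0.4 -1.9] q [-0.61  0.8   1.47 -0.    0.87 -2.23]
```

>>> send_rows(series=[[0, [0, 0, -4], [0, 0, 0]], [0, [0, 0, 0], [0, 0, 0]], [0, [0, 0, -3.5], [0, 0, 0]], [0, [0, 0, 0], [0, 0, 0]]])

```text
time: 33.83
tcp_pos: [0.5665, -0.3401, 0.0102]
orientation: [0.001, 0.691, 0.723, -0.0]
wrist_force: [-0.0, -0.4, -1.0]
gripper_width: 0.0067
```

```bash
python3 - <<'E'
from h import *
go(566.7,-340.4,10,92.5)
E
```

```text
t 33.83 phi 92.56 shift [ 0.2 -0.3 -0.2] dphi -0.06 tiltfix [0.08 0.06 0.  ] w 6.7 F [-0.  -0.4 -1. ] q [-0.61  0.82  1.47 -0.    0.85 -2.23]
```

>>> send_rows(series=[[0.2, [0, 0, 0], [0, 0, 0]], [0.4, [0, 0, 0], [0, 0, 0]], [0.4, [0, 0, 0], [0, 0, 0]], [0.4, [0, 0, 55], [0, 0, 0]], [0.4, [0, 0, 60], [0, 0, 0]], [0.4, [-6, 40, 10], [0, 0, -1.5]], [0.4, [-7, 55, 0], [0, 0, -1.8]], [0.4, [-7, 55, 0], [0, 0, -1.8]], [0.4, [-7, 55, 0], [0, 0, -1.8]], [0.4, [-7, 55, 0], [0, 0, -1.8]]])

```text
time: 35.08
tcp_pos: [0.5312, -0.0761, 0.1402]
orientation: [0.003, 0.747, 0.664, 0.001]
wrist_force: [0.7, 0.7, 0.2]
gripper_width: 0.0341
```

>>> send_rows(series=[[0.4, [-5, 45, 0], [0, 0, -1.8]], [0.4, [0, 0, 0], [0, 0, 0]], [0.4, [0, 0, 0], [0, 0, 0]]])

```text
time: 35.45
tcp_pos: [0.5255, -0.027, 0.1409]
orientation: [0.003, 0.757, 0.654, 0.001]
wrist_force: [1.5, 0.1, 0.5]
gripper_width: 0.0344
```

```bash
python3 - <<'E'
from h import *
go(526.3,-13.5,11.6,82)
E
```

```text
t 35.45 phi 81.65 shift [   0.8   13.5 -129.3] dphi 0.35 tiltfix [0.19 0.37 0.  ] w 34.4 F [1.5 0.1 0.5] q [-0.14  0.42  1.8  -0.    0.91 -1.56]
```

>>> send_rows(series=[[0.5, [0, 13.5, 0], [0.2, 0.4, 0.3]], [0.5, [0, 0, -40], [0, 0, 0]], [0.5, [0, 0, -40], [0, 0, 0]], [0.5, [0, 0, -10], [0, 0, 0]], [0.5, [0, 0, 0], [0, 0, 0]]])

```text
time: 36.08
tcp_pos: [0.5275, -0.0147, 0.0501]
orientation: [0.0, 0.756, 0.654, 0.001]
wrist_force: [0.7, 1.1, 0.3]
gripper_width: 0.0427
```

```bash
python3 - <<'E'
from h import *
go(526.3,-13.5,11.6,82)
E
```

```text
t 36.08 phi 81.75 shift [ -1.2   1.2 -38.5] dphi 0.25 tiltfix [-0.03  0.1   0.  ] w 42.7 F [0.7 1.1 0.3] q [-0.12  0.57  1.84  0.    0.73 -1.54]
```

>>> send_rows(series=[[0.5, [-1, 1, -14], [0, 0, 0.2]], [0.5, [0, 0, -10], [0, 0, 0]], [0.5, [0, 0, 0], [0, 0, 0]], [0.5, [0, 0, -6], [0, 0, 0]], [0.5, [0, 0, 0], [0, 0, 0]]])

```text
time: 36.7
tcp_pos: [0.5281, -0.0139, 0.0208]
orientation: [0.002, 0.755, 0.656, 0.002]
wrist_force: [0.5, -0.5, 0.1]
gripper_width: 0.0429
```

```bash
python3 - <<'E'
from h import *
go(526.3,-13.5,11.6,82)
E
```

```text
t 36.7 phi 81.95 shift [-1.8  0.4 -9.2] dphi 0.05 tiltfix [-0.01  0.34  0.  ] w 42.9 F [ 0.5 -0.5  0.1] q [-0.11  0.62  1.85  0.    0.66 -1.55]
```

>>> send_rows(series=[[0.5, [-2, 0.4, -5], [0, 0.3, 0]], [0.5, [0, 0, 0], [0, 0, 0]], [0.5, [0, 0, -4], [0, 0, 0]], [0.5, [0, 0, 0], [0, 0, 0]], [0.3, [0, 0, 0], [0, 0, 0]], [0, [0, 0, 0], [0, 0, 0]], [0, [0, 0, 0], [0, 0, 0]], [0, [0, 0, 0], [0, 0, 0]], [0, [0, 0, 0], [0, 0, 0]]])

```text
time: 37.83
tcp_pos: [0.5262, -0.0135, 0.0118]
orientation: [0.0, 0.755, 0.656, 0.0]
wrist_force: [0.8, 0.2, 0.2]
gripper_width: 0.0139
```

```bash
python3 - <<'E'
from h import *
go(526.3,-13.5,11.6,82)
E
```

```text
t 37.83 phi 81.94 shift [ 0.1 -0.  -0.2] dphi 0.06 tiltfix [-0.01  0.05  0.  ] w 13.9 F [0.8 0.2 0.2] q [-0.11  0.64  1.85  0.    0.65 -1.54]
```

>>> send_rows(series=[[0, [0, 0, 8], [0, 0, 0]], [0, [-3.5, -0.8, 0], [0, 0, 0]], [0, [0, 0, 0], [0, 0, 0]], [0, [0, 0, -4], [0, 0, 0]], [0, [0, 0, 0], [0, 0, 0]]])

```text
time: 38.45
tcp_pos: [0.522, -0.0143, 0.0157]
orientation: [-0.0, 0.755, 0.656, 0.0]
wrist_force: [0.3, -0.6, -2.4]
gripper_width: 0.0135
```

```bash
python3 - <<'E'
from h import *
go(522.8,-14.3,11.6,82)
E
```

```text
t 38.45 phi 81.94 shift [ 0.8  0.  -4.1] dphi 0.06 tiltfix [-0.01 -0.   -0.  ] w 13.5 F [ 0.3 -0.6 -2.4] q [-0.12  0.63  1.86  0.    0.65 -1.55]
```

>>> send_rows(series=[[0, [0.6, 0, -4], [0, 0, 0]], [0, [0, 0, 0], [0, 0, 0]], [0.2, [0, 0, 0], [0, 0, 0]], [0.4, [0, 0, 0], [0, 0, 0]], [0.4, [0, 0, 45], [0, 0, 0]], [0.4, [0, 0, 55], [0, 0, 0]], [0.4, [0, 50, 50], [0, 0, 0]], [0.4, [0, 55, 0], [0, 0, 0]], [0.4, [0, 55, 0], [0, 0, 0]], [0.4, [0, 55, 0], [0, 0, 0]]])

```text
time: 39.7
tcp_pos: [0.5234, 0.1978, 0.1611]
orientation: [0.001, 0.757, 0.653, 0.002]
wrist_force: [1.1, 0.8, 0.1]
gripper_width: 0.034
```

>>> send_rows(series=[[0.4, [0, 55, 0], [0, 0, 0]], [0.4, [0, 40, 0], [0, 0, 0]], [0.4, [0, 0, 0], [0, 0, 0]]])

```text
time: 40.08
tcp_pos: [0.5226, 0.2995, 0.161]
orientation: [0.001, 0.756, 0.655, 0.003]
wrist_force: [-0.6, -0.6, 0.2]
gripper_width: 0.0345
```

```bash
python3 - <<'E'
from h import *
im=optics.grab_frame("top")[:,:,::-1]; cv2.imwrite("pics/t7f.png",im)
cv2.imwrite("pics/t7.png",cv2.resize(im[180:310,300:510],None,fx=3.8,fy=3.8,interpolation=2))
for n,b,z,a in [('big',(434,188,464,286),.0145,(17,13,85)),('small',(468,220,506,302),.0135,(14,10,66))]:
    c=blobs(im,b,'bright')[0]; print(n,rect('top',c,z),*wrench('top',c,z,*a))
h=cv2.cvtColor(np.ascontiguousarray(im),cv2.COLOR_BGR2HSV)
for r in (235,250,265): print(r,h[r,305:331,1].tolist(),h[r,305:331,2].tolist())
print([(r,h[r,int(round(311+(272-r)*0.137)),2]) for r in range(278,292)])
go(500,300,200,82)
E
```

```text
big [ 571.3 -343.6  201.8   35.1    1.1] [ 573.3 -341.3] 2.3 [ 488.4 -344.8   17.5] [ 658.9 -337.8   13.1] 170.7
small [ 511.8 -433.4  158.7   27.9    9.4] [ 513.2 -435.3] 7.5 [ 447.7 -443.9   13.9] [ 580.9 -426.4    8.2] 134.4
235 [109, 106, 103, 106, 103, 91, 73, 28, 35, 9, 10, 17, 30, 38, 46, 49, 46, 44, 32, 17, 17, 25, 31, 83, 100, 104] [176, 180, 175, 154, 121, 92, 66, 45, 36, 58, 79, 88, 85, 94, 117, 126, 128, 128, 127, 121, 89, 51, 50, 83, 128, 154]
250 [104, 106, 105, 97, 58, 26, 17, 15, 8, 18, 37, 45, 44, 44, 45, 43, 29, 19, 14, 31, 58, 91, 105, 104, 104, 104] [174, 159, 117, 87, 53, 40, 44, 70, 90, 83, 83, 103, 123, 128, 124, 120, 130, 121, 74, 50, 62, 112, 156, 166, 164, 164]
265 [92, 82, 42, 23, 31, 11, 12, 38, 50, 45, 44, 47, 44, 39, 19, 14, 14, 28, 74, 100, 106, 108, 106, 107, 106, 106] [94, 65, 49, 34, 49, 72, 88, 88, 102, 119, 123, 130, 134, 124, 123, 92, 55, 46, 76, 127, 169, 173, 175, 172, 176, 173]
[(278, np.uint8(86)), (279, np.uint8(82)), (280, np.uint8(83)), (281, np.uint8(92)), (282, np.uint8(118)), (283, np.uint8(126)), (284, np.uint8(126)), (285, np.uint8(113)), (286, np.uint8(71)), (287, np.uint8(43)), (288, np.uint8(43)), (289, np.uint8(52)), (290, np.uint8(81)), (291, np.uint8(137))]
t 40.12 phi 81.77 shift [-22.6   1.8  39. ] dphi 0.23 tiltfix [-0.11  0.26  0.  ] w 34.2 F [-0.4 -0.3 -0. ] q [ 0.44  0.52  1.58 -0.    1.04 -0.99]
```

View pics/t7.png

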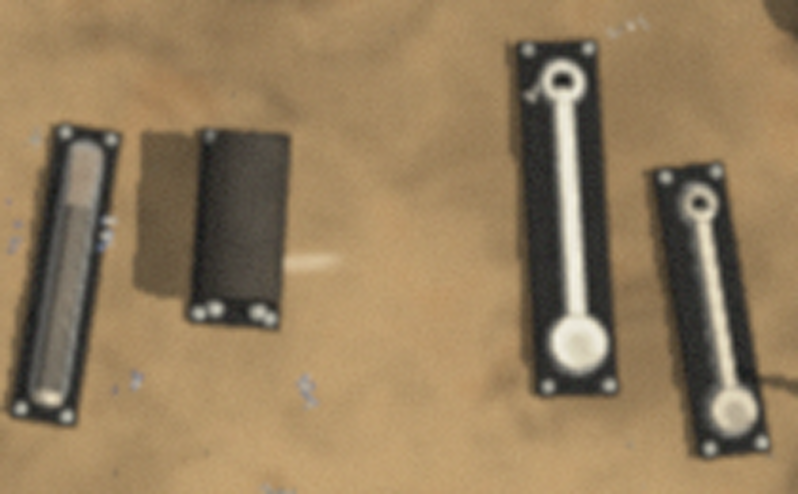

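The final picture shows both wrenches covering their silhouettes (jaw discs at crop 580,343 and 735,410), the chisel centred on its bar at (65,275) and the roll on both rods. Handing in.

```bash
python3 -c "
from bench import order
print(order.close_job())"
```

```text
the job is handed in; nothing more can be done
None
```

All four things of the kit are back in their places, released and at rest. The job was handed in at about 40 s of the 109 s allowed, with the gripper well clear.

| Item | First placing | Last top-view check |
|---|---|---|
| Big wrench | about 5 mm too far out; lifted and set down again | within about 1 mm and 0.5° of its silhouette, jaw over the broad end |
| Small wrench | not corrected | about 1 mm, 0.5° |
| Chisel | about 3.5 mm too far along; lifted and set down again | about 1 mm off sideways; near end about where it should be |
| Roll | not corrected | its ends matched a centred roll in the picture taken after placing; the final picture shows it unmoved on both rods |

- **Chisel:** its far end looks almost the same as the grey bar behind it, so its position along the bar is known only to about 2 mm.
- **Small wrench:** the bounding box and the circle fits disagreed by 2–3 mm sideways. I trusted the circle fits, which agree with the picture.
- **Forces:** the wrist-force readings I took stayed within about 3 N.

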